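Load two control vials into the sampler carousel

ROBOT

A 6-joint arm with a two-finger parallel gripper is mounted at the origin on a cart in front of the work surface, level with it; the furniture and walls round the work are solid. World frame = base frame: x ahead of the robot, y to its left, z up, the work surface at z = 0. Lengths are in m, angles in rad, forces in N, time in s.
With the tool pointing down it reaches from about 0.35 to 0.975 m from the base axis. Payload 4.9 kg.
Tool frame: the origin (TCP) lies on the centre line of the jaws, within the pads' length; the fingertips stand 8 mm ahead of it and the grasp point (between the pads) lies 11 mm behind it; z points along the fingers, y is the direction in which the jaws open and shut (so a half turn about z gives the same grasp; the last joint's range is limited). The gripper opens to 85 mm and grips with 20 to 120 N. Pads are 22 mm wide; open, the fingers measure 114 mm over their backs; the gripper's body (76 mm by 85 mm) begins 54 mm behind the grasp point. The pads swing forward as they close: fully open they stand 13 mm farther back than shut.
Start: joints at [-1.45, 0.053, 1.613, -0, 1.476, -0.119], TCP at [0.148, -0.607, 0.239] pointing down, gripper open.
Joint ranges: [-3.01, 3.01], [-1.01, 2.22], [0.06, 2.58], [-1.02, 4.17], [0.09, 2.62], [-3.14, 3.14]. Speed limits (rad/s): [2.57, 2.57, 3.14, 3.14, 3.14, 3.14].

INTERFACE

Orientations are given as a rotation vector (axis times angle).
In Python, from station import get_obs, get_image, calibration, finish_job gives the robot as it stands. The module is installed in compiled form; this text tells all that it offers.
- The arm moves only by the shell command python3 -m jog 'ROWS' [FORCE]. ROWS is JSON, a list of rows, each a list of 7 numbers: the shift along the tool's x, y, z in cm, then the turn, a rotation vector about the tool's x, y, z in rad, then the closure in counts, from 0 (fully open) to 255 (shut). In form: [[dx, dy, dz, ax, ay, az, jaw], ...]. A call has 1 to 8 rows; each row is the pose to reach, as a shift and turn from the pose measured when the call began, along the tool's axes at that moment; what a row does not reach only later rows make up. A row lasts 1/12 s, in which the tool goes at most 41.7 mm and 7.16 degrees, less where a joint would pass 70% of its speed; a pose out of reach is approached as far as the arm can. A call with a gripper value outside its range is refused whole. The fingers move at their own pace and stop on an object; FORCE is the grip in N (left out, the last holds). Time passes only in rows, so rows that repeat a pose let the fingers close. It gives the time, the measured TCP pose, the force and the opening at its end, in the units of the state.
- get_obs(): the state, without advancing time (a new reading comes with each control period).
- get_image(name): name is "scene" or "top"; returns the picture (400x640x3 uint8, red, green, blue); there is no depth.
- calibration(name): a dict with "vfov" (degrees; the focal length in pixels is half the picture's height over the tangent of half this angle, whatever the lens; pixels are square), "cx", "cy" (the principal point, pixels), "R" (3x3) and "t" (3): a world point X has camera coordinates R X + t. Camera axes: x right, y down, z forward; pixel columns grow to the right and rows downward; lengths in m; the calibration is good to about 2 mm. A picture is of the moment at which its call begins. calibration takes no time and is no camera call.
- finish_job(): hands the job in, once; it reports no verdict.
The state is a dict: "t": time; "q": joint angles; "dq": joint speeds; "effort": joint torques, N m; "tool_pos": TCP position; "tool_rot": TCP orientation; "contact_force": force on the tool from outside, world axes, zero at the start; "wrist_torque": the same for the moment, N m; "opening": finger opening in m.
Only numpy, scipy, OpenCV 4.12 (cv2) and the standard library are available. Lean on these libraries where they do the work, as an engineer would, in place of code of your own. Each camera call takes 0.05 s, during which the arm holds its last target. There are 200 camera calls.

TASK

Load the red-capped and the blue-capped control vials into the sampler: turn its carousel by the crank on top until the seat with the ring of the same colour stands in the opening of the clear cover, and stand the vial upright in that seat. When both are in, turn the carousel so that the red-capped vial is right under the needle. Leave the green-capped vial, the beaker and the two specimen cups standing where they are.

Things in the scene. Friction and masses are not known exactly. Their poses are not given: they have to be found in the camera images.
- sampler: benchtop sampler, fixed: white box 240 x 240 mm with a clear cover, 106 mm tall; origin mid-underside on the bench, own -x is its front, z up. The flat cover (underside at 100 mm) has one opening at the front, 130 mm wide (own y -65 to 65), own x -120 to -33 mm, no front wall there above 38 mm. Above the cover stand only the crank and, rear left, the needle carrier (to 123 mm)
- carousel (a joint): angle (rad, positive counter-clockwise from above) of the carousel, a disc with six ringed seats under the cover; it turns for several turns either way (friction 0.05 N m) and stays where it is left. At 0 the red seat is at the opening. Counter-clockwise from above, every 60 degrees: red, white, green, blue, orange, yellow
- carousel_axis (a point): the carousel's vertical axis, in the middle of the sampler, at the height of the seats' floors, 46 mm above the bench
- load_point (a point): where a seat's floor centre is when the seat stands in the middle of the cover's opening, 85 mm in front of the axis, 46 mm above the bench; nothing is above it
- needle_point (a point): the point right below the fixed steel needle at the rear left of the sampler, at seat floor height; 85 mm from the axis, 120 degrees clockwise from the load point seen from above
- knob_center (a point): black crank knob on top of the cover, to turn the carousel: upright, round, 15 to 18 mm thick, 33 mm tall, spins freely on its own pin; this point is its centre, 136 mm above the bench, 40 mm from the carousel's axis and a quarter turn counter-clockwise on from the red seat. The crank arm below it ends 17 mm below this point
- vial_red_center (a point): control vial of brown glass with a red screw cap, 25 mm across, 48 mm tall (grip it on the lower 42 mm), about 30 g, standing upright on the bench 53 to 62 mm (between centres) on the robot's side of the beaker or of a specimen cup; this point is its centre, 24 mm above its foot, z up
- vial_blue_center (a point): control vial of brown glass with a blue screw cap, 25 mm across, 48 mm tall (grip it on the lower 42 mm), about 30 g, standing upright on the bench 53 to 62 mm (between centres) on the robot's side of the beaker or of a specimen cup; this point is its centre, 24 mm above its foot, z up
- vial_green_center (a point): control vial of brown glass with a green screw cap, 25 mm across, 48 mm tall (grip it on the lower 42 mm), about 30 g, standing upright on the bench 53 to 62 mm (between centres) on the robot's side of the beaker or of a specimen cup; this point is its centre, 24 mm above its foot, z up
- seat_red (a point): carousel seat with the red ring: this point is the centre of the seat's floor, on the carousel's top face, 85 mm from the carousel's axis. The ring stands 20 mm high, 29 mm wide inside (flared to 34 mm over the top 4 mm) and 40 mm outside
- seat_blue (a point): carousel seat with the blue ring: this point is the centre of the seat's floor, on the carousel's top face, 85 mm from the carousel's axis. The ring stands 20 mm high, 29 mm wide inside (flared to 34 mm over the top 4 mm) and 40 mm outside
- cell_counter: the tall grey-white analyser behind the vials, fixed, 362 mm deep, 354 mm wide, 467 mm tall; origin in the middle of its underside, its front faces own -x. Keep the arm and gripper clear of it
- beaker: small glass beaker, 57 mm wide, 68 mm tall, loose; origin in the middle of its underside. Its yaw says nothing
- cup_yellow: white specimen cup with a yellow lid, 64 mm wide, 71 mm tall, loose; origin in the middle of its underside
- cup_orange: white specimen cup with an orange lid, 64 mm wide, 71 mm tall, loose; origin in the middle of its underside
There are look-alikes about, which are no part of the job. Leave any orange or yellow look-alike of the part that bears vial_red_center alone.

How it is judged:
On the way:
1. the red-capped and the blue-capped vial both stand in the seats of their own colour (horizontal distance between vial_red_center and seat_red below 0.0055 m and z of vial_red_center in the frame of seat_red between 0.02 and 0.028 m and angle between each of vial_red_center, vial_blue_center's own z axis and vertical below 0.15 rad and horizontal distance between vial_blue_center and seat_blue below 0.0055 m and z of vial_blue_center in the frame of seat_blue between 0.02 and 0.028 m), for 0.2 s.
At the end, for the whole second after the job is handed in: both vials stand upright (within 0.15 rad) on the floor of the seat of their own colour (within 5.5 mm of its centre, foot within 4 mm of its floor), the red seat's centre is within 7 mm of the point under the needle, and the carousel is at rest (all of step 1 and horizontal distance between seat_red and needle_point below 0.007 m and velocity of joint carousel between -0.05 and 0.05 rad/s); the robot touches nothing.
It fails at once if the green-capped vial was displaced by more than 25 mm or tipped (distance of vial_green_center from where it was at the start of the episode above 0.025 m or angle between vial_green_center's own z axis and vertical above 0.5 rad).
It fails at once if the beaker was displaced by more than 25 mm or tipped (distance of beaker from where it was at the start of the episode above 0.025 m or angle between beaker's own z axis and vertical above 0.5 rad).
It fails at once if the yellow-lidded cup was displaced by more than 25 mm or tipped (distance of cup_yellow from where it was at the start of the episode above 0.025 m or angle between cup_yellow's own z axis and vertical above 0.5 rad).
It fails at once if the orange-lidded cup was displaced by more than 25 mm or tipped (distance of cup_orange from where it was at the start of the episode above 0.025 m or angle between cup_orange's own z axis and vertical above 0.5 rad).
It also fails if it takes over 72 s, if anything falls off the work surface, if the arm or the gripper's body presses on something with over 40 N, if the wrist force passes 120 N, or if a joint passes its speed limit or range.

## Working session

There is one attempt and no reset: what is moved stays moved. The work goes in short steps, Python scripts to look and compute and a shell command to move; the robot and the scene stay as the last step left them, time stands still between calls to the robot, and variables do not carry over. Pictures are saved under pics/ and viewed, about 8 in all and at most 12, crops included, and the job is handed in when it is done.

```bash
mkdir -p pics
python3 - <<'E'
from station import *
import cv2
for n in("scene","top"):
    cv2.imwrite(f"pics/{n}0.png",get_image(n)[:,:,::-1]); print(n,calibration(n))
print(get_obs())
E
```

```text
scene {'vfov': 43.91044749732095, 'cx': 311.6247696963588, 'cy': 201.6824572315052, 'R': array([[-0.6474577 , -0.76205396,  0.00850198],
       [-0.50796052,  0.42320408, -0.75024957],
       [ 0.56813259, -0.49007353, -0.66110006]]), 't': array([0.31459804, 0.40652326, 1.11850501])}
top {'vfov': 51.301525450101714, 'cx': 319.4950983904346, 'cy': 202.28734528867466, 'R': array([[-0.02561831, -0.99966963,  0.00208255],
       [-0.99678257,  0.02538594, -0.0760267 ],
       [ 0.07594872, -0.00402352, -0.99710361]]), 't': array([-0.04458212,  0.6045155 ,  1.3149637 ])}
{'t': 0.1, 'q': array([-1.45000826e+00,  5.33131774e-02,  1.61415034e+00,  2.25074692e-05,
        1.47599047e+00, -1.18994004e-01]), 'dq': array([-0.0007944 , -0.00127825, -0.00254876,  0.00116507, -0.00144772,
        0.00047099]), 'effort': array([ 3.57088447e-04, -3.94901562e+01, -3.71364212e+01, -1.29063028e-04,
        3.90363872e-03,  5.31376074e-06]), 'tool_pos': array([ 0.14837597, -0.60657357,  0.23817588]), 'tool_rot': array([-3.11719369e+00, -3.75521146e-01, -3.25507369e-05]), 'contact_force': array([0.45749983, 0.46038937, 0.10497352]), 'wrist_torque': array([ 0.04467916, -0.04666552,  0.05855013]), 'opening': 0.08552542867937248}
```

View pics/scene0.png

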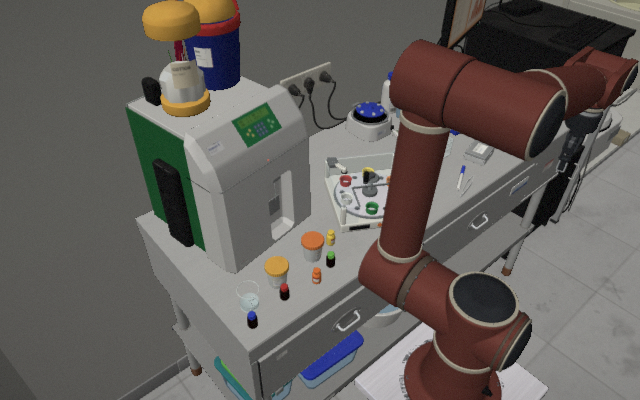

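View pics/top0.png

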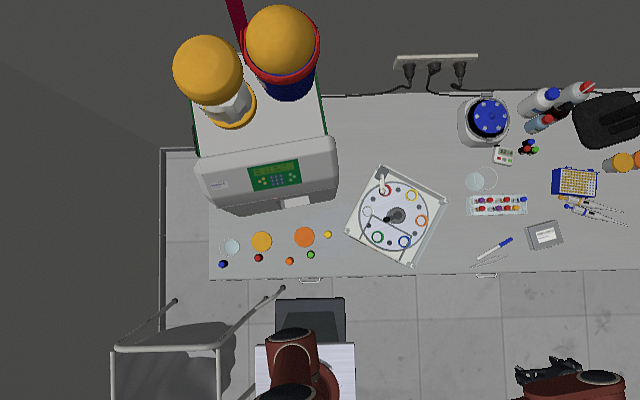

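Run:
```python
import cv2
t=cv2.imread("pics/top0.png");s=cv2.imread("pics/scene0.png")
def crop(im,x0,y0,w,h,k,fn):
    c=cv2.resize(im[y0:y0+h,x0:x0+w],None,fx=k,fy=k,interpolation=cv2.INTER_CUBIC)
    for x in range((x0+9)//10*10,x0+w,10): cv2.line(c,(int((x-x0+.5)*k),0),(int((x-x0+.5)*k),5 if x%50 else 14),(0,0,255),1)
    for y in range((y0+9)//10*10,y0+h,10): cv2.line(c,(0,int((y-y0+.5)*k)),(5 if y%50 else 14,int((y-y0+.5)*k)),(0,0,255),1)
    return c
a=crop(t,208,222,130,52,6,0);cv2.imwrite("pics/tv.png",a)
cv2.imwrite("pics/ts.png",crop(t,338,158,115,115,5,0))
cv2.imwrite("pics/ss.png",crop(s,235,145,180,190,4,0)[:, :720][:,:][:600] if 0 else cv2.resize(crop(s,235,145,180,190,4,0),None,fx=.78,fy=.78))
```

```text
(no output)
```

View pics/tv.png

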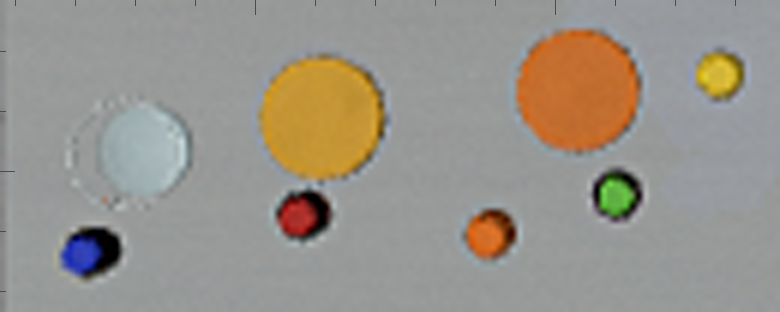

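View pics/ts.png

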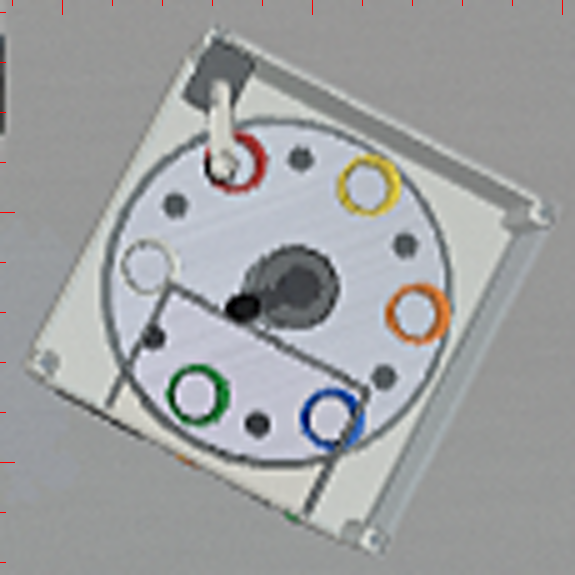

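View pics/ss.png

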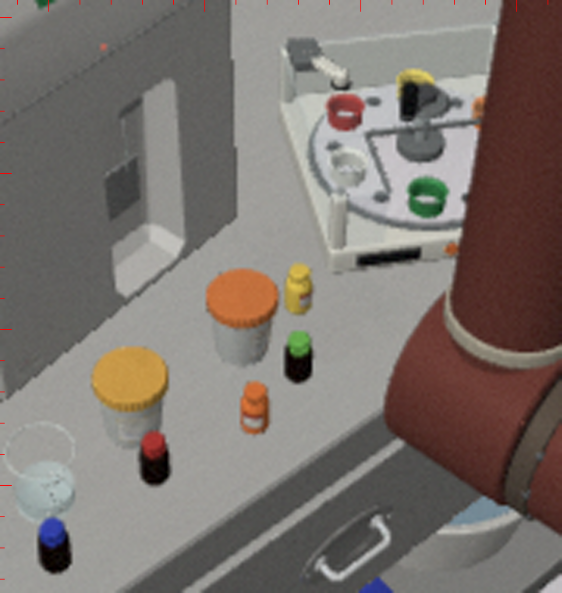

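```bash
cat > h.py <<'E'
import numpy as np
from station import *
from scipy.spatial.transform import Rotation as Ro
def P(n,u,v,z):
    c=calibration(n);f=200/np.tan(np.radians(c["vfov"])/2)
    d=c["R"].T@np.array([(u-c["cx"])/f,(v-c["cy"])/f,1]);o=-c["R"].T@c["t"]
    return (o+d*(z-o[2])/d[2])[:2]
def proj(n,X):
    c=calibration(n);f=200/np.tan(np.radians(c["vfov"])/2)
    x=c["R"]@np.array(X)+c["t"];return f*x[:2]/x[2]+[c["cx"],c["cy"]]
E
python3 - <<'E'
from h import *
np.set_printoptions(precision=4,suppress=True)
def tv(x,y,z):return P("top",208+x/6-.5,222+y/6-.5,z)
def ts(x,y,z):return P("top",338+x/5-.5,158+y/5-.5,z)
def ss(x,y,z):return P("scene",235+x/3.12-.5,145+y/3.12-.5,z)
for n,a,s in(("blue",(82,255),(51,529)),("red",(299,216),(153,443)),("green",(616,194),(299,342)),("orangev",(488,235),(255,391)),("yellowv",(719,75),(299,273))):
    print(n,tv(*a,.048),ss(*s,.046))
for n,a in(("cupY",(322,118)),("cupO",(578,91))):print(n,tv(*a,.071))
print("beaker base",tv(145,150,0),"rim",tv(125,152,.068))
C=ts(283.5,290.3,.066);print("axis",C)
S={"red":(236,163),"white":(148,267),"green":(198,395),"blue":(332,418),"orange":(418,314),"yellow":(369,185)}
for i,(k,a) in enumerate(S.items()):
    p=ts(*a,.066);d=p-C;print(k,p,np.hypot(*d),np.degrees(np.arctan2(d[1],d[0]))-60*i)
k=ts(242,305,.152);d=k-C;print("knob",k,np.hypot(*d),np.degrees(np.arctan2(d[1],d[0])))
print("disc c",ts(277.5,292,.046))
a,b,c,e=[ts(*q,.106) for q in((172,286),(368,388),(108,405),(306,515))]
print("open",a,b,c,e,np.hypot(*(a-b)))
for d in(c-a,e-b):print(np.degrees(np.arctan2(d[1],d[0])))
d=b-a;print(np.degrees(np.arctan2(d[1],d[0]))-90)
print("front mid",(c+e)/2,"rear mid",(a+b)/2)
for q in((215,38),(540,213),(375,542),(45,360)):print("corner",ts(*q,.106))
E
```

```text
blue [0.4163 0.2513] [0.4119 0.2558]
red [0.4335 0.1384] [0.4277 0.1436]
green [ 0.4406 -0.0266] [ 0.4341 -0.022 ]
orangev [0.4212 0.0404] [0.4164 0.0437]
yellowv [ 0.501  -0.0819] [ 0.4972 -0.0788]
cupY [0.4843 0.1225]
cupO [ 0.4947 -0.0089]
beaker base [0.4685 0.2281] rim [0.4694 0.2242]
axis [ 0.5527 -0.2905]
red [ 0.6328 -0.264 ] 0.08437357846154887 18.303929717962966
white [ 0.5693 -0.2069] 0.08521965465674036 18.756810677378795
green [ 0.4894 -0.2351] 0.08416113578486448 18.83529082058331
blue [ 0.4731 -0.3174] 0.08404103504716974 -341.358770040103
orange [ 0.5359 -0.3733] 0.08452460749025716 -341.48079329046976
yellow [ 0.6169 -0.3463] 0.0851152904733486 -341.00654971882204
knob [ 0.5414 -0.2504] 0.04163399807712315 105.75142356466542
disc c [ 0.5525 -0.2903]
open [ 0.5554 -0.2162] [ 0.4913 -0.3315] [ 0.4852 -0.1754] [ 0.4168 -0.2914] 0.13192973996029453
149.84633777488168
151.66269226862272
-209.08238928329158
front mid [ 0.451  -0.2334] rear mid [ 0.5234 -0.2739]
corner [ 0.7053 -0.2476]
corner [ 0.5938 -0.4398]
corner [ 0.3998 -0.3318]
corner [ 0.513  -0.1385]
```

```bash
cat >> h.py <<'E'
def go(x,y,z,psi,o=None):
    "row (cm, rad) from current pose to target TCP, tool down, tool x at psi deg"
    o=o or get_obs();M=Ro.from_rotvec(o["tool_rot"])
    c,s=np.cos(np.radians(psi)),np.sin(np.radians(psi))
    T=Ro.from_matrix(np.array([[c,s,0],[s,-c,0],[0,0,-1]]))
    d=M.inv().apply(np.array([x,y,z])-o["tool_pos"])*100
    return np.r_[d,(M.inv()*T).as_rotvec()].round(3).tolist()
E
python3 -c "
from h import *
print(go(.5403,-.2522,.20,-30),go(.5403,-.2522,.132,-30))"
```

```text
[46.486, -25.109, 3.875, -0.002, 0.0, 0.763] [46.485, -25.096, 10.675, -0.002, 0.0, 0.763]
```

```bash
python3 -m jog '[[46.5,-25.1,3.9,0,0,0.763,100],[46.5,-25.1,3.9,0,0,0.763,100],[46.5,-25.1,3.9,0,0,0.763,100],[46.5,-25.1,3.9,0,0,0.763,100],[46.5,-25.1,3.9,0,0,0.763,100],[46.5,-25.1,3.9,0,0,0.763,100],[46.5,-25.1,3.9,0,0,0.763,100],[46.5,-25.1,3.9,0,0,0.763,100]]' 20
python3 -c "
from h import *
print(get_obs()['q'],go(.5403,-.2522,.20,-30),go(.5403,-.2522,.132,-30))"
```

```text
t: 0.77
tool_pos: [0.389, -0.3887, 0.2146]
tool_rot: [-3.032, 0.815, 0.002]
contact_force: [0.5, 0.2, 0.0]
opening: 0.0518
[-9.20758045e-01 -1.09026655e-01  1.81287026e+00  9.10669440e-04
  1.43979318e+00  1.17511368e+00] [6.248, -19.392, 1.483, -0.002, 0.002, -0.002] [6.258, -19.381, 8.283, -0.002, 0.002, -0.002]
```

```bash
python3 -m jog '[[6.25,-19.4,1.5,0,0,0,100],[6.25,-19.4,1.5,0,0,0,100],[6.25,-19.4,1.5,0,0,0,100],[6.25,-19.4,1.5,0,0,0,100],[6.25,-19.4,1.5,0,0,0,100],[6.25,-19.4,1.5,0,0,0,100],[6.25,-19.4,4.5,0,0,0,100],[6.25,-19.4,4.5,0,0,0,100]]' 20
python3 - <<'E'
from h import *
import cv2
print(go(.5403,-.2522,.132,-30))
cv2.imwrite("pics/a.png",np.hstack([cv2.resize(get_image("top")[150:280,330:460,::-1],(390,390),interpolation=2),cv2.resize(get_image("scene")[120:250,310:440,::-1],(390,390),interpolation=2)]))
E
```

```text
t: 1.43
tool_pos: [0.5382, -0.2498, 0.1644]
tool_rot: [-3.03, 0.812, 0.015]
contact_force: [-1.7, 0.1, -2.5]
opening: 0.052
[0.338, 0.112, 3.235, -0.002, 0.01, 0.0]
```

View pics/a.png

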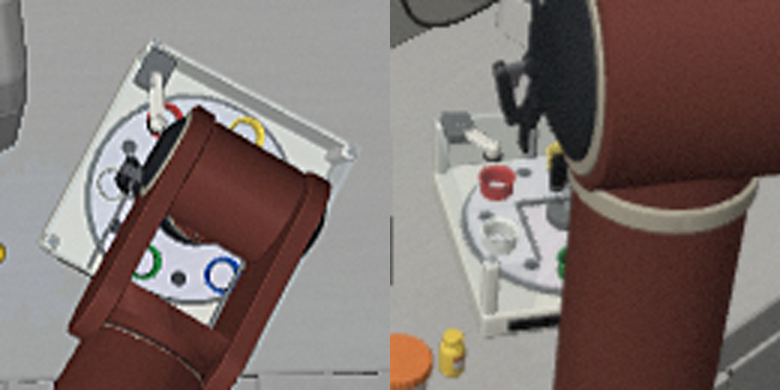

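```bash
python3 -m jog '[[0.34,0.1,1.6,0,0.01,0,100],[0.34,0.1,3.2,0,0.01,0,100],[0.34,0.1,3.2,0,0.01,0,100],[0.34,0.1,3.2,0,0.01,0,255],[0.34,0.1,3.2,0,0.01,0,255],[0.34,0.1,3.2,0,0.01,0,255],[0.34,0.1,3.2,0,0.01,0,255],[0.34,0.1,3.2,0,0.01,0,255]]' 20
python3 - <<'E'
from h import *
o=get_obs();p=o["tool_pos"];print(p,o["contact_force"],o["opening"])
C=np.array([.5527,-.2905]);d=p[:2]-C;print(np.hypot(*d),np.degrees(np.arctan2(d[1],d[0])))
E
```

```text
t: 2.2
tool_pos: [0.5421, -0.2549, 0.1379]
tool_rot: [3.033, -0.816, 0.011]
contact_force: [-0.2, -1.5, 3.7]
opening: 0.0158
[ 0.54209318 -0.25492192  0.13792512] [-0.19062235 -1.50091924  3.67280474] 0.015792173621704635
0.0371255181194901 106.60079173858635
```

```bash
cat >> h.py <<'E'
C=np.array([.5527,-.2905])
def arc(t0,t1,n,z=.136,psi=-30):
    o=get_obs()
    for t in np.linspace(t0,t1,n+1)[1:]:
        p=C+.04*np.array([np.cos(np.radians(t)),np.sin(np.radians(t))]);print(round(t,1),np.round(go(*p,z,psi,o),2).tolist())
E
python3 -c "
from h import *
arc(107,60.3,6)"
```

```text
99.2 [0.17, -0.55, 0.19, -0.0, -0.01, -0.0]
91.4 [0.61, -0.86, 0.2, -0.0, -0.01, -0.0]
83.6 [1.09, -1.12, 0.2, -0.0, -0.01, -0.0]
75.9 [1.6, -1.3, 0.2, -0.0, -0.01, -0.0]
68.1 [2.13, -1.41, 0.21, -0.0, -0.01, -0.0]
60.3 [2.67, -1.45, 0.21, -0.0, -0.01, -0.0]
```

```bash
python3 -m jog '[[0.17,-0.55,0.0,0,0,0,255],[0.61,-0.86,0.0,0,0,0,255],[1.09,-1.12,0.0,0,0,0,255],[1.6,-1.3,0,0,0,0,255],[2.13,-1.41,0,0,0,0,255],[2.67,-1.45,0,0,0,0,255],[2.67,-1.45,0,0,0,0,255],[2.67,-1.45,0,0,0,0,255]]' 20
python3 - <<'E'
from h import *
o=get_obs();p=o["tool_pos"];print(p,o["contact_force"],o["opening"])
d=p[:2]-C;print(np.hypot(*d),np.degrees(np.arctan2(d[1],d[0])))
E
```

```text
t: 2.87
tool_pos: [0.5723, -0.257, 0.138]
tool_rot: [3.03, -0.815, 0.011]
contact_force: [-1.8, -5.3, -0.7]
opening: 0.0155
[ 0.57226607 -0.25696523  0.13804404] [-1.80736377 -5.31193076 -0.65660193] 0.015522580411908297
0.03882540651706954 59.738313396764774
```

```bash
python3 -m jog '[[0,0,0,0,0,0,100],[0,0,0,0,0,0,100],[0,0,-2,0,0,0,100],[0,0,-5,0,0,0,100],[0,0,-9,0,0,0,100],[-4,0,-9,0,0,0,100],[-8,0,-9,0,0,0,60],[-12,0,-9,0,0,0,0]]' 20
python3 - <<'E'
from h import *
print(P("scene",237,265,0),P("scene",311,218,0),P("top",222,213,.2),P("top",333,200,.2))
print(go(.40,.10,.17,0),go(.4163,.2513,.12,0),go(.4163,.2513,.029,0),get_obs()["q"])
E
```

```text
t: 3.53
tool_pos: [0.4675, -0.1954, 0.2283]
tool_rot: [3.031, -0.815, 0.014]
contact_force: [0.5, 0.7, 0.7]
opening: 0.0743
[0.60015383 0.17414775] [ 0.61362563 -0.10601042] [0.56674687 0.21239941] [ 0.5951371  -0.09709491]
[-20.707, -22.173, 5.614, 0.003, -0.009, -0.525] [-26.933, -36.083, 10.547, 0.003, -0.009, -0.525] [-27.02, -36.088, 19.646, 0.003, -0.009, -0.525] [-5.42628846e-01 -2.35568366e-01  1.90096232e+00 -3.89050180e-04
  1.46656856e+00  1.55354075e+00]
```

```bash
python3 -m jog '[[-27,-36,9,0,-0.01,-0.525,0],[-27,-36,9,0,-0.01,-0.525,0],[-27,-36,9,0,-0.01,-0.525,0],[-27,-36,9,0,-0.01,-0.525,0],[-27,-36,9,0,-0.01,-0.525,0],[-27,-36,9,0,-0.01,-0.525,0],[-27,-36,9,0,-0.01,-0.525,0],[-27,-36,9,0,-0.01,-0.525,0]]' 20
python3 - <<'E'
from h import *
import cv2
print(go(.4163,.2513,.12,0),go(.4163,.2513,.029,0))
cv2.imwrite("pics/b.png",cv2.resize(get_image("top")[158:273,338:453,::-1],None,fx=5,fy=5,interpolation=2))
E
```

```text
t: 4.2
tool_pos: [0.4288, 0.1305, 0.1607]
tool_rot: [3.14, -0.0, -0.001]
contact_force: [1.3, 0.1, -0.9]
opening: 0.0855
[-1.247, -12.084, 4.054, 0.002, 0.0, -0.0] [-1.244, -12.098, 13.154, 0.002, 0.0, -0.0]
```

View pics/b.png

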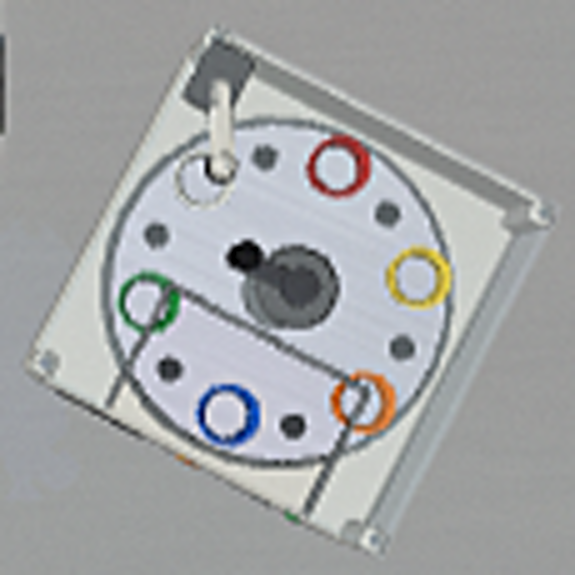

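```bash
python3 -m jog '[[-1.25,-12.1,5,0,0,0,0],[-1.25,-12.1,5,0,0,0,0],[-1.25,-12.1,5,0,0,0,0],[-1.25,-12.1,5,0,0,0,0],[-1.25,-12.1,5,0,0,0,0],[-1.25,-12.1,7,0,0,0,0],[-1.25,-12.1,10,0,0,0,0],[-1.25,-12.1,13.15,0,0,0,0]]' 20
python3 - <<'E'
from h import *
print(go(.4163,.2513,.029,0))
p=P("top",338+228/5-.5,158+413/5-.5,.066);d=p-C;print(p,np.hypot(*d),np.degrees(np.arctan2(d[1],d[0])))
E
```

```text
t: 4.92
tool_pos: [0.4142, 0.2585, 0.0291]
tool_rot: [-3.136, -0.01, 0.0]
contact_force: [0.7, -0.7, -0.3]
opening: 0.0852
[0.205, 0.722, 0.002, -0.006, 0.0, 0.007]
[ 0.4778085  -0.25323551] 0.0836503391743444 153.54599361553213
```

```bash
python3 -m jog '[[0.2,0.72,0,0,0,0.007,0],[0.2,0.72,0,0,0,0.007,0],[0.2,0.72,0,0,0,0.007,255],[0.2,0.72,0,0,0,0.007,255],[0.2,0.72,0,0,0,0.007,255],[0.2,0.72,0,0,0,0.007,255],[0.2,0.72,0,0,0,0.007,255],[0.2,0.72,0,0,0,0.007,255]]' 25
python3 - <<'E'
from h import *
print(get_obs()["tool_pos"],go(.4163,.2513,.15,0))
E
```

```text
t: 5.58
tool_pos: [0.417, 0.2517, 0.0302]
tool_rot: [-3.135, 0.0, -0.003]
contact_force: [-0.6, -0.4, 4.9]
opening: 0.0238
[0.41703306 0.2516823  0.03021159] [-0.052, -0.037, -11.979, -0.006, -0.002, -0.0]
```

```bash
python3 -m jog '[[0,0,-3,0,0,0,255],[0,0,-6,0,0,0,255],[0,0,-10,0,0,0,255],[0,3,-14,0,0,0.05,255],[0,7,-15,0,0,0.1,255],[0,11,-15,0,0,0.2,255],[0,15,-15,0,0,0.3,255],[0,19,-15,0,0,0.4,255]]' 25
python3 -c "
from h import *
print(get_obs()['opening'],go(.4768,-.253,.17,-30),go(.4768,-.253,.077,-30))"
```

```text
t: 6.25
tool_pos: [0.4166, 0.0603, 0.1799]
tool_rot: [-3.071, 0.628, -0.004]
contact_force: [1.0, -0.2, -0.5]
opening: 0.0241
0.02411024651299088 [17.84, 26.46, 0.822, -0.007, -0.001, 0.12] [17.829, 26.527, 10.121, -0.007, -0.001, 0.12]
```

```bash
python3 -m jog '[[2,4,0.3,0,0,0.12,255],[4.5,7,0.5,0,0,0.12,255],[7,10.5,0.8,0,0,0.12,255],[9.5,14,0.8,0,0,0.12,255],[12,17.5,0.8,0,0,0.12,255],[14,21,0.8,0,0,0.12,255],[16,24,0.8,0,0,0.12,255],[17.8,26.5,0.8,0,0,0.12,255]]' 25
python3 -m jog '[[0,0,0,0,0,0,255],[0,0,0,0,0,0,255]]' 25
python3 - <<'E'
from h import *
import cv2
print(go(.4768,-.253,.17,-30),go(.4768,-.253,.11,-30))
cv2.imwrite("pics/c.png",np.hstack([cv2.resize(get_image("top")[180:280,330:430,::-1],(390,390),interpolation=2),cv2.resize(get_image("scene")[140:240,310:410,::-1],(390,390),interpolation=2)]))
E
```

```text
t: 6.92
tool_pos: [0.476, -0.2563, 0.1701]
tool_rot: [-3.028, 0.814, -0.004]
contact_force: [-0.4, 0.2, -0.2]
opening: 0.0241
t: 7.08
tool_pos: [0.4758, -0.2575, 0.1696]
tool_rot: [-3.026, 0.818, -0.002]
contact_force: [-0.2, 0.5, -1.1]
opening: 0.0238
[-0.137, -0.441, -0.032, -0.007, 0.001, -0.004] [-0.133, -0.398, 5.968, -0.007, 0.001, -0.004]
```

View pics/c.png

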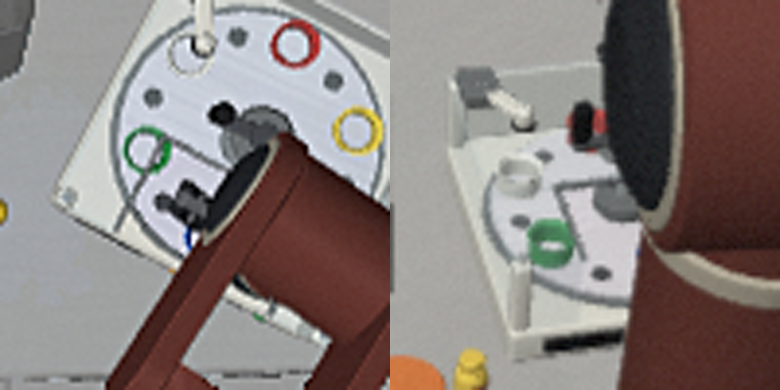

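```bash
python3 -m jog '[[-0.14,-0.42,2,0,0,0,255],[-0.14,-0.42,4,0,0,0,255],[-0.14,-0.42,5.9,0,0,0,255],[-0.14,-0.42,6.5,0,0,0,255],[-0.14,-0.42,6.5,0,0,0,255],[-0.14,-0.42,6.5,0,0,0,255]]' 25
python3 -c "
from h import *
print(go(.4768,-.253,.078,-30))"
```

```text
t: 7.68
tool_pos: [0.4769, -0.2496, 0.105]
tool_rot: [-3.027, 0.811, -0.002]
contact_force: [-0.4, -0.3, 0.1]
opening: 0.0242
[0.16, 0.318, 2.699, -0.008, 0.001, -0.0]
```

```bash
python3 -m jog '[[0.16,0.32,0,0,0,0,255],[0.16,0.32,0,0,0,0,255],[0.16,0.32,0,0,0,0,255],[0.16,0.32,0,0,0,0,255]]' 25
python3 -c "
from h import *
print(go(.4768,-.253,.078,-30))"
```

```text
t: 8.02
tool_pos: [0.4772, -0.2536, 0.106]
tool_rot: [-3.028, 0.812, -0.004]
contact_force: [0.1, 0.1, -0.0]
opening: 0.0237
[-0.069, -0.016, 2.799, -0.007, -0.001, -0.0]
```

```bash
python3 -m jog '[[-0.05,0,0.6,0,0,0,255],[-0.05,0,1.2,0,0,0,255],[-0.05,0,1.8,0,0,0,255],[-0.05,0,2.3,0,0,0,255],[-0.05,0,2.8,0,0,0,255],[-0.05,0,2.8,0,0,0,255],[-0.05,0,2.8,0,0,0,255]]' 25
```

```text
t: 8.6
tool_pos: [0.4768, -0.2532, 0.0774]
tool_rot: [-3.027, 0.812, -0.004]
contact_force: [1.8, -2.1, -0.5]
opening: 0.024
```

```bash
python3 -m jog '[[0,0,0,0,0,0,140],[0,0,0,0,0,0,120],[0,0,0,0,0,0,100],[0,0,-1.5,0,0,0,100],[0,0,-4,0,0,0,100],[0,0,-8,0,0,0,100],[0,0,-11,0,0,0,100],[0,0,-11,0,0,0,100]]' 25
python3 -c "
from h import *
print(go(.40,.1384,.17,0))"
```

```text
t: 9.27
tool_pos: [0.4796, -0.2562, 0.1959]
tool_rot: [-3.032, 0.813, -0.023]
contact_force: [0.4, -0.9, 1.3]
opening: 0.0519
[-26.664, -30.167, 2.413, -0.002, -0.015, -0.524]
```

```bash
python3 -c "
from h import *
print(go(.5705,-.2547,.175,-30))"
```

```text
[7.767, -4.659, 2.227, -0.006, -0.014, -0.0]
```

```bash
python3 -m jog '[[3.5,-2.1,0.5,0,-0.014,0,100],[6.5,-4,1.2,0,-0.014,0,100],[7.77,-4.66,2.2,0,-0.014,0,100],[7.77,-4.66,2.2,0,-0.014,0,100],[7.77,-4.66,2.2,0,-0.014,0,100],[7.77,-4.66,2.2,0,-0.014,0,100]]' 20
python3 - <<'E'
from h import *
import cv2
cv2.imwrite("pics/d.png",cv2.resize(get_image("top")[170:280,330:450,::-1],None,fx=5,fy=5,interpolation=2))
print(go(.5705,-.2547,.135,-30))
E
```

```text
t: 9.77
tool_pos: [0.5699, -0.2546, 0.1751]
tool_rot: [-3.029, 0.812, -0.0]
contact_force: [0.0, -0.3, 0.0]
opening: 0.0518
[0.055, -0.014, 4.052, -0.006, 0.001, -0.001]
```

View pics/d.png

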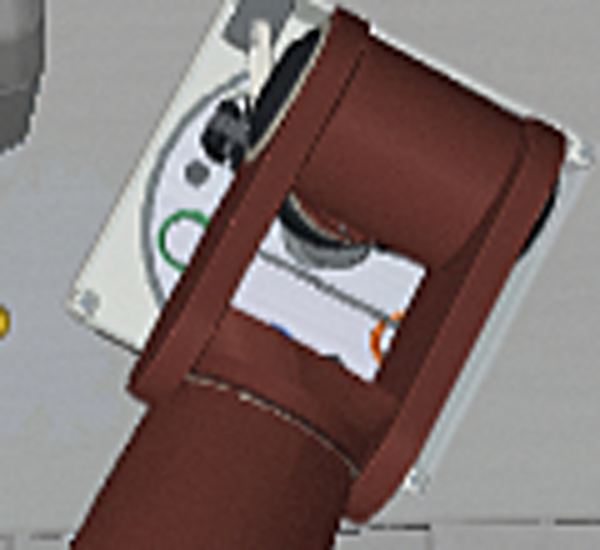

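```bash
python3 -m jog '[[0,0,1.5,0,0,0,100],[0,0,3,0,0,0,100],[0,0,4,0,0,0,100],[0,0,4,0,0,0,255],[0,0,4,0,0,0,255],[0,0,4,0,0,0,255],[0,0,4,0,0,0,255],[0,0,4,0,0,0,255]]' 20
python3 -c "
from h import *
d=get_obs()['tool_pos'][:2]-C;print(np.hypot(*d),np.degrees(np.arctan2(d[1],d[0])),get_obs()['opening'])
arc(63.5,151.5,7);arc(63.5,151.5,1)"
```

```text
t: 10.48
tool_pos: [0.5697, -0.2554, 0.1359]
tool_rot: [-3.03, 0.813, -0.002]
contact_force: [-3.9, -3.6, -1.6]
opening: 0.0157
0.0390155117882836 64.23091647104911 0.0157449258603869
76.1 [-0.82, 0.05, -0.01, -0.0, 0.0, -0.0]
88.6 [-1.63, 0.38, -0.01, -0.0, 0.0, -0.0]
101.2 [-2.35, 0.88, -0.01, -0.0, 0.0, -0.0]
113.8 [-2.94, 1.53, -0.01, -0.0, 0.0, -0.0]
126.4 [-3.38, 2.29, -0.02, -0.0, 0.0, -0.0]
138.9 [-3.64, 3.13, -0.02, -0.0, 0.0, -0.0]
151.5 [-3.71, 4.0, -0.02, -0.0, 0.0, -0.0]
151.5 [-3.71, 4.0, -0.02, -0.0, 0.0, -0.0]
```

```bash
python3 -m jog '[[-0.82,0.05,0,0,0,0,255],[-1.63,0.38,0,0,0,0,255],[-2.35,0.88,0,0,0,0,255],[-2.94,1.53,0,0,0,0,255],[-3.38,2.29,0,0,0,0,255],[-3.64,3.13,0,0,0,0,255],[-3.71,4.0,0,0,0,0,255],[-3.71,4,0,0,0,0,255]]' 20
python3 -c "
from h import *
d=get_obs()['tool_pos'][:2]-C;print(np.hypot(*d),np.degrees(np.arctan2(d[1],d[0])),get_obs()['opening'])
arc(151.5,240.3,7)"
```

```text
t: 11.15
tool_pos: [0.516, -0.2727, 0.136]
tool_rot: [-3.031, 0.815, 0.001]
contact_force: [-1.2, -0.4, -0.8]
opening: 0.0158
0.040809349301508625 154.13901883024124 0.015753837587697654
164.2 [0.19, 0.68, -0.0, -0.0, 0.0, -0.0]
176.9 [0.5, 1.51, -0.01, -0.0, 0.0, -0.0]
189.6 [0.99, 2.25, -0.01, -0.0, 0.0, -0.0]
202.2 [1.63, 2.86, -0.01, -0.0, 0.0, -0.0]
214.9 [2.38, 3.32, -0.02, -0.0, 0.0, -0.0]
227.6 [3.22, 3.61, -0.02, -0.0, 0.0, -0.0]
240.3 [4.1, 3.7, -0.02, -0.0, 0.0, -0.0]
```

```bash
python3 -m jog '[[0.19,0.68,0,0,0,0,255],[0.5,1.51,0,0,0,0,255],[0.99,2.25,0,0,0,0,255],[1.63,2.86,0,0,0,0,255],[2.38,3.32,0,0,0,0,255],[3.22,3.61,0,0,0,0,255],[4.1,3.7,0,0,0,0,255],[4.1,3.7,0,0,0,0,255]]' 20
python3 -m jog '[[0,0,0,0,0,0,255],[0,0,0,0,0,0,100],[0,0,0,0,0,0,100],[0,0,-2,0,0,0,100],[0,0,-5,0,0,0,100],[0,0,-8,0,0,0,100],[-3,0,-9,0,0,0,60],[-7,0,-9,0,0,0,0]]' 20
python3 -c "
from h import *
d=get_obs()['tool_pos'][:2]-C
print(go(.425,.1384,.13,0))"
```

```text
t: 11.82
tool_pos: [0.5345, -0.3273, 0.1359]
tool_rot: [-3.032, 0.817, -0.003]
contact_force: [-0.5, -5.0, -1.7]
opening: 0.0159
t: 12.48
tool_pos: [0.4763, -0.2936, 0.2312]
tool_rot: [3.032, -0.815, 0.017]
contact_force: [-0.3, 0.8, 1.5]
opening: 0.0742
[-26.215, -34.794, 9.853, 0.002, -0.011, -0.525]
```

```bash
python3 -m jog '[[-26.2,-34.8,7,0,-0.01,-0.525,0],[-26.2,-34.8,7,0,-0.01,-0.525,0],[-26.2,-34.8,7,0,-0.01,-0.525,0],[-26.2,-34.8,7,0,-0.01,-0.525,0],[-26.2,-34.8,7,0,-0.01,-0.525,0],[-26.2,-34.8,7,0,-0.01,-0.525,0],[-26.2,-34.8,7,0,-0.01,-0.525,0],[-26.2,-34.8,7,0,-0.01,-0.525,0]]' 20
python3 - <<'E'
from h import *
import cv2
print(go(.4335,.1384,.10,0))
cv2.imwrite("pics/e.png",cv2.resize(get_image("top")[158:273,338:453,::-1],None,fx=5,fy=5,interpolation=2))
E
```

```text
t: 13.15
tool_pos: [0.436, 0.0374, 0.175]
tool_rot: [3.14, -0.0, 0.005]
contact_force: [0.1, 0.2, 0.2]
opening: 0.0853
[-0.277, -10.115, 7.481, 0.002, -0.003, -0.0]
```

View pics/e.png

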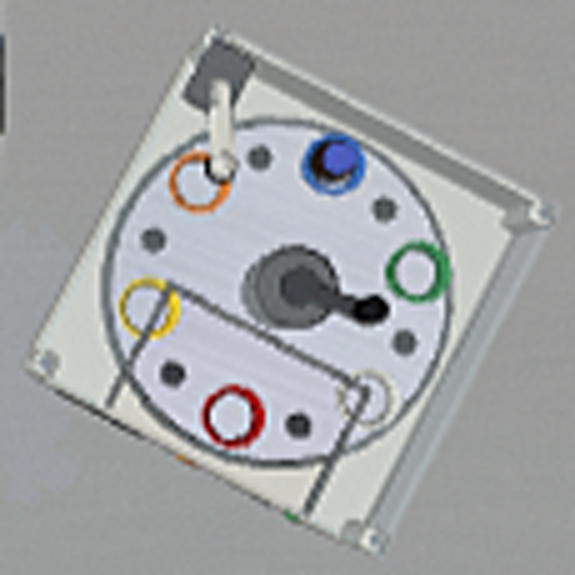

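```bash
python3 -m jog '[[-0.28,-3.5,2,0,0,0,0],[-0.28,-6.5,3.5,0,0,0,0],[-0.28,-9,5,0,0,0,0],[-0.28,-10.1,5,0,0,0,0],[-0.28,-10.1,5,0,0,0,0],[-0.28,-10.1,5,0,0,0,0],[-0.28,-10.1,5,0,0,0,0],[-0.28,-10.1,7.5,0,0,0,0]]' 20
python3 - <<'E'
from h import *
print(go(.4335,.1384,.03,0))
p=P("top",338+233/5-.5,158+415/5-.5,.066);d=p-C;print(p,np.hypot(*d),np.degrees(np.arctan2(d[1],d[0])))
E
```

```text
t: 13.87
tool_pos: [0.4357, 0.1447, 0.1049]
tool_rot: [-3.136, -0.008, -0.019]
contact_force: [0.7, 0.7, 1.4]
opening: 0.0853
[-0.317, 0.666, 7.478, -0.006, -0.012, 0.005]
[ 0.4764995  -0.25627831] 0.08353227059110227 155.81512669884813
```

```bash
python3 -m jog '[[-0.25,0.6,1,0,-0.012,0,0],[-0.25,0.6,2.5,0,-0.012,0,0],[-0.25,0.6,5,0,-0.012,0,0],[-0.25,0.6,7.5,0,-0.012,0,0],[-0.25,0.6,7.5,0,-0.012,0,0],[-0.25,0.6,7.5,0,-0.012,0,0]]' 20
python3 - <<'E'
from h import *
print(go(.4335,.1384,.03,0))
E
```

```text
t: 14.37
tool_pos: [0.4335, 0.1378, 0.0293]
tool_rot: [-3.137, -0.006, 0.004]
contact_force: [0.3, -0.0, 0.6]
opening: 0.0851
[0.001, -0.062, -0.067, -0.005, 0.003, 0.004]
```

Close, then lift and carry towards the sampler.

```bash
python3 -m jog '[[0,-0.06,0,0,0,0,255],[0,-0.06,0,0,0,0,255],[0,-0.06,0,0,0,0,255],[0,-0.06,0,0,0,0,255],[0,-0.06,0,0,0,0,255],[0,-0.06,0,0,0,0,255]]' 25
python3 -m jog '[[0,0,-3,0,0,0,255],[0,0,-6,0,0,0,255],[0,0,-10,0,0,0,255],[0,3,-14,0,0,0.05,255],[0,7,-15,0,0,0.1,255],[0,11,-15,0,0,0.2,255],[0,15,-15,0,0,0.3,255],[0,19,-15,0,0,0.4,255]]' 25
python3 -c "
from h import *
print(get_obs()['opening'],go(.4757,-.256,.17,-30))"
```

```text
t: 14.87
tool_pos: [0.4342, 0.1385, 0.0303]
tool_rot: [-3.137, -0.006, 0.002]
contact_force: [-0.6, -0.2, 3.7]
opening: 0.0237
t: 15.53
tool_pos: [0.4351, -0.0528, 0.1804]
tool_rot: [-3.075, 0.623, -0.0]
contact_force: [0.4, -0.3, -1.0]
opening: 0.0239
0.023870772086068068 [11.651, 17.136, 0.955, -0.004, 0.001, 0.124]
```

```bash
python3 -m jog '[[2,3,0.5,0,0,0.06,255],[4.5,6.5,1,0,0,0.124,255],[7,10,1,0,0,0.124,255],[9.5,13.8,1,0,0,0.124,255],[11,16.3,1,0,0,0.124,255],[11.65,17.1,1,0,0,0.124,255],[11.65,17.1,1,0,0,0.124,255],[11.65,17.1,1,0,0,0.124,255]]' 25
python3 -c "
from h import *
print(go(.4757,-.256,.106,-30))"
```

```text
t: 16.2
tool_pos: [0.4756, -0.2553, 0.1691]
tool_rot: [-3.029, 0.813, 0.002]
contact_force: [-0.6, 1.0, 0.2]
opening: 0.0238
[0.063, 0.086, 6.311, -0.005, 0.003, -0.001]
```

```bash
python3 -m jog '[[0.05,0.05,2,0,0,0,255],[0.05,0.05,4,0,0,0,255],[0.05,0.05,5.5,0,0,0,255],[0.05,0.05,6.3,0,0,0,255],[0.05,0.05,6.3,0,0,0,255],[0.05,0.05,6.3,0,0,0,255]]' 25
python3 -c "
from h import *
print(go(.4757,-.256,.0775,-30))"
```

```text
t: 16.7
tool_pos: [0.4758, -0.2545, 0.1062]
tool_rot: [-3.029, 0.811, 0.003]
contact_force: [-0.1, 0.1, 0.4]
opening: 0.0239
[0.082, 0.151, 2.868, -0.005, 0.003, 0.0]
```

```bash
python3 -m jog '[[0.05,0.1,0.3,0,0,0,255],[0.05,0.1,0.9,0,0,0,255],[0.05,0.1,1.5,0,0,0,255],[0.05,0.1,2.1,0,0,0,255],[0.05,0.1,2.6,0,0,0,255],[0.05,0.1,2.85,0,0,0,255],[0.05,0.1,2.85,0,0,0,255],[0.05,0.1,2.85,0,0,0,255]]' 25
```

```text
t: 17.37
tool_pos: [0.4762, -0.2558, 0.0775]
tool_rot: [-3.029, 0.811, -0.0]
contact_force: [4.2, -2.8, -3.2]
opening: 0.0242
```

```bash
python3 -m jog '[[0,0,0,0,0,0,140],[0,0,0,0,0,0,120],[0,0,0,0,0,0,100],[0,0,-1.5,0,0,0,100],[0,0,-4,0,0,0,100],[0,0,-8,0,0,0,100],[0,0,-10,0,0,0,100],[0,0,-10,0,0,0,100]]' 20
python3 -c "
from h import *
print(go(.536,-.327,.175,-30))"
```

```text
t: 18.03
tool_pos: [0.4785, -0.258, 0.1839]
tool_rot: [-3.033, 0.812, -0.014]
contact_force: [1.2, -0.5, 1.8]
opening: 0.0518
[8.423, 3.103, 0.944, -0.004, -0.008, 0.0]
```

```bash
python3 -m jog '[[3,1,0.5,0,-0.008,0,100],[6,2.2,0.9,0,-0.008,0,100],[8,2.9,0.9,0,-0.008,0,100],[8.4,3.1,0.9,0,-0.008,0,100],[8.4,3.1,0.9,0,-0.008,0,100],[8.4,3.1,0.9,0,-0.008,0,100]]' 20
python3 -c "
from h import *
print(go(.536,-.327,.136,-30))"
```

```text
t: 18.53
tool_pos: [0.535, -0.326, 0.1743]
tool_rot: [-3.03, 0.811, 0.002]
contact_force: [0.1, 0.5, 0.3]
opening: 0.0518
[0.15, 0.052, 3.826, -0.005, 0.003, 0.0]
```

```bash
python3 -m jog '[[0.15,0.05,1.5,0,0,0,100],[0.15,0.05,3,0,0,0,100],[0.15,0.05,3.8,0,0,0,100],[0.15,0.05,3.8,0,0,0,255],[0.15,0.05,3.8,0,0,0,255],[0.15,0.05,3.8,0,0,0,255],[0.15,0.05,3.8,0,0,0,255],[0.15,0.05,3.8,0,0,0,255]]' 20
python3 -c "
from h import *
import h
p=get_obs()['tool_pos'][:2];d=p-C;print(get_obs()['opening'],np.hypot(*d),np.degrees(np.arctan2(d[1],d[0])))
a=np.radians(245.75)
h.C=p-.04*np.array([np.cos(a),np.sin(a)]);print(h.C)
arc(245.75,180.75,6);arc(180.75,120.3,6)"
```

```text
t: 19.2
tool_pos: [0.5355, -0.3278, 0.1362]
tool_rot: [-3.031, 0.812, 0.003]
contact_force: [-1.5, -3.9, -3.3]
opening: 0.0155
0.015478328576718116 0.04107547027383483 -114.8031582808082
[ 0.55189751 -0.29131596]
234.9 [-0.76, 0.0, 0.02, -0.0, 0.0, 0.0]
224.1 [-1.5, -0.13, 0.03, -0.0, 0.0, 0.0]
213.2 [-2.2, -0.41, 0.03, -0.0, 0.0, 0.0]
202.4 [-2.84, -0.81, 0.03, -0.0, 0.0, 0.0]
191.6 [-3.39, -1.32, 0.04, -0.0, 0.0, 0.0]
180.8 [-3.84, -1.94, 0.04, -0.0, 0.0, 0.0]
170.7 [-4.14, -2.57, 0.04, -0.0, 0.0, 0.0]
160.6 [-4.33, -3.24, 0.04, -0.0, 0.0, 0.0]
150.5 [-4.4, -3.94, 0.05, -0.0, 0.0, 0.0]
140.4 [-4.34, -4.64, 0.05, -0.0, 0.0, 0.0]
130.4 [-4.17, -5.32, 0.05, -0.0, 0.0, 0.0]
120.3 [-3.87, -5.96, 0.05, -0.0, 0.0, 0.0]
```

```bash
python3 -m jog '[[-0.76,0,0,0,0,0,255],[-1.5,-0.13,0,0,0,0,255],[-2.2,-0.41,0,0,0,0,255],[-2.84,-0.81,0,0,0,0,255],[-3.39,-1.32,0,0,0,0,255],[-3.84,-1.94,0,0,0,0,255],[-4.14,-2.57,0,0,0,0,255],[-4.33,-3.24,0,0,0,0,255]]' 20
python3 -c "
from h import *
import h
h.C=np.array([.5520,-.2910])
p=get_obs()['tool_pos'][:2];d=p-h.C;print(get_obs()['opening'],np.hypot(*d),np.degrees(np.arctan2(d[1],d[0])))
arc(160.3,120.3,4)"
```

```text
t: 19.87
tool_pos: [0.5149, -0.2775, 0.1363]
tool_rot: [-3.032, 0.812, -0.002]
contact_force: [7.1, -4.5, -9.8]
opening: 0.0155
0.015467775095775089 0.03948739015329533 160.05860429223424
150.3 [-0.11, -0.67, 0.04, -0.0, -0.0, 0.0]
140.3 [-0.05, -1.36, 0.04, -0.0, -0.0, 0.0]
130.3 [0.12, -2.04, 0.04, -0.0, -0.0, 0.0]
120.3 [0.42, -2.67, 0.04, -0.0, -0.0, 0.0]
```

```bash
python3 -m jog '[[-0.11,-0.67,0,0,0,0,255],[-0.05,-1.36,0,0,0,0,255],[0.12,-2.04,0,0,0,0,255],[0.42,-2.67,0,0,0,0,255],[0.42,-2.67,0,0,0,0,255],[0.42,-2.67,0,0,0,0,255],[0.42,-2.67,0,0,0,0,255],[0.42,-2.67,0,0,0,0,255]]' 20
python3 -c "
from h import *
import h
h.C=np.array([.5520,-.2910])
p=get_obs()['tool_pos'][:2];d=p-h.C;print(get_obs()['opening'],np.hypot(*d),np.degrees(np.arctan2(d[1],d[0])))"
python3 -m jog '[[0,0,0,0,0,0,200],[0,0,0,0,0,0,100],[0,0,0,0,0,0,100],[0,0,-2,0,0,0,100],[0,0,-5,0,0,0,100],[0,0,-8,0,0,0,100],[-3,0,-9,0,0,0,60],[-7,0,-9,0,0,0,0]]' 20
python3 -m jog '[[-3,-3,0,0,0,0,0],[-5,-7,0,0,0,0,0],[-8,-10,0,0,0,0,0],[-11,-13,0,0,0,0,0],[-14,-17,0,0,0,0,0],[-16,-20,0,0,0,0,0],[-18,-22,0,0,0,0,0],[-18,-22,0,0,0,0,0]]'
python3 - <<'E'
from h import *
import cv2
cv2.imwrite("pics/f.png",cv2.resize(get_image("top")[158:273,338:453,::-1],None,fx=5,fy=5,interpolation=2))
E
```

```text
t: 20.53
tool_pos: [0.5323, -0.257, 0.1363]
tool_rot: [-3.035, 0.812, -0.006]
contact_force: [4.9, -6.9, -7.8]
opening: 0.016
0.01604861881995941 0.039299462951411505 120.14258125928086
t: 21.2
tool_pos: [0.4735, -0.2234, 0.2316]
tool_rot: [3.033, -0.811, 0.019]
contact_force: [-0.2, -0.1, 1.0]
opening: 0.0742
t: 21.87
tool_pos: [0.4258, 0.0622, 0.2303]
tool_rot: [-3.038, 0.8, -0.019]
contact_force: [-0.5, -0.4, -0.8]
opening: 0.0852
```

View pics/f.png

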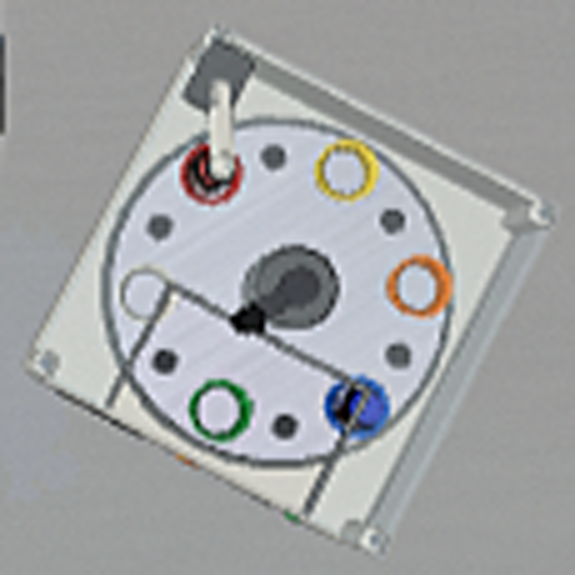

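Run:
```python
from h import *
S={"red":(211,173),"white":(150,294),"green":(221,410),"blue":(357,406),"orange":(420,286),"yellow":(347,170)}
p=np.array([P("top",338+a/5-.5,158+b/5-.5,.066) for a,b in S.values()]);c=p.mean(0);print(c)
d=p-c
print(np.hypot(*d.T),(np.degrees(np.arctan2(d[:,1],d[:,0]))-60*np.arange(6))%360)
```

```text
[ 0.55320572 -0.29104009]
[0.08529837 0.08346107 0.08463288 0.08437727 0.08430305 0.08462807] [30.15809571 30.45842439 30.19975687 29.91338704 30.0117306  30.25243059]
```

Run:
```python
from h import *
import cv2
print(get_obs()["contact_force"])
t=get_image("top")[:,:,::-1];s=get_image("scene")[:,:,::-1]
cv2.imwrite("pics/g.png",np.hstack([cv2.resize(s[140:260,310:430],(390,390),interpolation=2),cv2.resize(t[180:290,205:335],(390,330),interpolation=2)[:390].copy() if 0 else cv2.resize(t[160:290,205:335],(390,390),interpolation=2)]))
```

```text
[ 0.65021946  0.30260154 -0.45510276]
```

View pics/g.png

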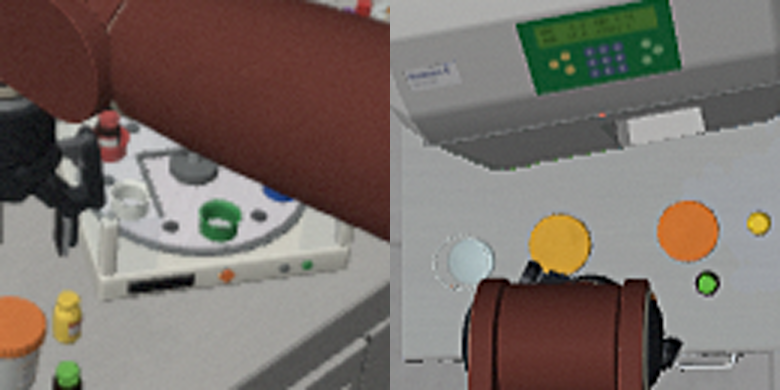

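The scene crop shows the red vial upright in the red ring at about (110,135). The beaker, both cups and the green vial stand where they were, and the gripper touches nothing.

```bash
python3 -c "
from station import *
print(finish_job())"
```

```text
the job is handed in; nothing more can be done
None
```

I loaded the red-capped and blue-capped vials into the seats of their own colour, turned the carousel to put the red vial under the needle, and handed the job in at about 22 s on the robot's clock. `finish_job()` gives no verdict.

**Red seat:** a fit to all six rings in the last top picture put it at 30.2° about the axis, against 30.3° for the needle. That is well inside the 7 mm limit. The needle direction rests on the sampler's yaw, which I read from the picture to about 1°.

**Vials:** both look upright inside their rings. The blue one was checked clearly from above, after it had been turned to the rear. The red one is partly hidden by the needle carrier from above, but the scene camera shows it upright. I did not measure how well either is centred in its seat.

**Other objects:** the green vial, the beaker and both cups looked unmoved, though I compared them by eye only. The wrist force read near zero at hand-in, with the gripper held clear.

**What disagreed:** the first two carousel turns left the seats about 3° and 5.5° off the middle of the opening. I set each vial down at the seat position measured in the picture, not at the nominal load point. The last turn used the corrected axis and crank angle.

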